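Put the loose ferrules and couplings back in the small-parts cabinet

ROBOT

A 7-joint arm with a two-finger parallel gripper is mounted at the origin on a cart in front of the work surface, level with it; the furniture and walls round the work are solid. World frame = base frame: x ahead of the robot, y to its left, z up, the work surface at z = 0. Lengths are in m, angles in rad, forces in N, time in s.
With the tool pointing down it reaches from about 0.4 to 0.85 m from the base axis. Payload 4.5 kg.
Tool frame: the origin (TCP) lies at the centre of the arm's flange, where the gripper is bolted on; the fingertips stand 166 mm ahead of it and the grasp point (between the pads) lies 147 mm ahead of it; z points along the fingers, y is the line along which they close (so a half turn about z gives the same grasp; the last joint's range is limited). The gripper opens to 88 mm and grips with 3 to 60 N. Pads are 18 mm wide; open, the fingers measure 123 mm over their backs; the gripper's body (75 mm by 187 mm) begins 45 mm behind the grasp point.
Start: joints at [0.034, 0.689, -0.195, 1.565, 0.157, 0.902, -0.215], TCP at [0.625, 0, 0.405] pointing down, gripper open.
Joint ranges: [-3.01, 3.01], [-0.46, 2.08], [-1.47, 1.51], [0.13, 2.56], [-1, 4.14], [0.04, 2.09], [-2.66, 2.66]. Speed limits (rad/s): [2.57, 2.57, 3.14, 3.14, 3.14, 3.14, 3.14].

INTERFACE

Orientations are given as a unit quaternion [w, x, y, z].
In Python, from cell import * gives the robot as it stands.
- The arm moves only by the shell command python3 -m crank 'ROWS' [FORCE]. ROWS is JSON, one flat list of numbers, 7 for each row, row after row: the shift along the tool's x, y, z in mm, then the turn, a rotation vector about the tool's x, y, z in degrees, then the finger opening in mm, from 0 to 88.1. In form: [dx, dy, dz, ax, ay, az, grip, dx, dy, dz, ax, ay, az, grip, ...]. A call has 1 to 12 rows; each row shifts and turns the commanded pose from where the row before left it, along the tool's axes as they then stand; what a row does not reach is not made up. A row lasts 1/8 s, in which the tool goes at most 62.5 mm and 10.7 degrees, less where a joint would pass 70% of its speed; a pose out of reach is approached as far as the arm can. A call with a gripper value outside its range is refused whole. The fingers move at their own pace and stop on an object; FORCE is the grip in N (left out, the last holds). Time passes only in rows, so rows that do not move let the fingers close. It gives the time, the measured TCP pose, the force, the opening and the grip force at its end, in the units of the state.
- get_obs(): the state, without advancing time (a new reading comes with each control period).
- snapshot(name): name is "scene" or "side" or "wrist"; returns a dict with "frame" (480x640x3 uint8, red, green, blue), "K" (3x3 intrinsics, pixels), "k1" (the pictures are not rectified: a ray, as slopes to the right and down, at radius r is drawn at 1 + k1 r^2 times it, then the intrinsics apply), "cam_to_world" (4x4, takes a point from camera to world coordinates); the wrist camera has in their place "T_tool_cam" (4x4, takes a point from camera to tool coordinates, whose origin is the TCP and whose axes are the flange's). Camera axes: x right, y down, z forward; pixel columns grow to the right and rows downward; lengths in m; the calibration is good to about 2 mm. A picture is of the moment at which its call begins: read the wrist's pose just before it. There is no depth.
- job_done(): hands the job in; it is judged then, once.
Trained networks look in the newest picture that a camera, given by its name, has taken for a name from the list of things; names that differ only in an ending like _2 or _b are one class to them, and where a whole thing is asked for, a point or a joint stands for the part that bears it (a point fixed in the world has none). Each returns a list of dicts, best first, with "score" (0 to 1); they miss things now and then, are a little off and sometimes report something else, mostly with a low value. They report only what shows in the picture. A call takes as long as a camera call.
- silhouettes(camera, query): "region" (480x640 bool, what is visible of it) and "rect" ([left, top, right, bottom] in pixels, round what is visible of it).
The state is a dict: "time_s": time; "joints": joint angles; "qd": joint speeds; "effort": joint torques, N m; "tool_pos": TCP position; "tcp_rot": TCP orientation; "force": force on the tool from outside, world axes, zero at the start; "wrist_torque": the same for the moment, N m; "gripper_width": finger opening in m; "grasp_force": force on a finger pad.
Only numpy, scipy, OpenCV 4.12 (cv2) and the standard library are available. Lean on these libraries where they do the work, as an engineer would, in place of code of your own. Each camera call takes 0.05 s, during which the arm holds its last target. There are 200 camera calls.

TASK

Two crimp ferrules, one steel and one brass, and two brass quick couplings were left out on the counter. Put them away in the two open top drawers of the small-parts cabinet: both ferrules in the drawer where a ferrule already stands, both couplings in the drawer where a coupling already stands. Then push both drawers fully shut, with the parts that were in them still inside.

Things in the scene. Friction and masses are not known exactly. Their poses are not given: they have to be found in the camera images.
- steel_ferrule: loose crimp ferrule of bright steel: an upright open tube with a collar, 32 mm across, 45 mm tall, standing on the counter. Origin: centre of its underside, z up its axis. Grip it round the outside. About 50 g.
- brass_ferrule: loose crimp ferrule of brass: the same kind of upright open tube but larger, 38 mm across, 52 mm tall, standing on the counter. Origin: centre of its underside, z up its axis. Grip it round the outside. About 110 g.
- coupling_a: loose brass quick coupling: a closed, stepped brass body, a round barrel with a narrower hexagon and cap on top, 34 mm across at the barrel, 52 mm tall, standing upright on the counter. Origin: centre of its underside, z up its axis. About 160 g.
- coupling_b: a second loose brass coupling, just like coupling_a, standing upright elsewhere on the counter. Origin: centre of its underside, z up its axis.
- stock_ferrule: large steel crimp ferrule (38 mm across, 52 mm tall) already standing in one of the two open drawers, near the drawer's outer side wall (the one away from the other drawer): it marks the ferrule drawer, which may be the left or the right one. Origin: centre of its underside. It is loose and stays in its drawer.
- stock_coupling: brass quick coupling just like coupling_a, already standing in the other open drawer, near its outer side wall: it marks the coupling drawer. Origin: centre of its underside. It is loose and stays in its drawer. (The few tiny nuts strewn on both drawer floors are of no account.)
- left_bay (a point): point on the floor of the open top left drawer (left as seen from the robot), on the drawer's centre line, 52 mm behind the inside of its front panel; it moves with the drawer. Its axes are the cabinet's: x into the cabinet (the way the drawer shuts), y to the left, z up. The drawer is 139 mm wide (y) and 154 mm long (x) inside; its floor is 160 mm above the counter, its side walls are 63 mm high.
- right_bay (a point): the same point in the open top right drawer of the same cabinet, 148 mm to the right of the left one; same sizes and axes. At the start 105 to 115 mm of each drawer stands out of the cabinet, whose top is 76 mm above the drawer floors and carries a carton 45 mm high well back from its front edge.
- drawer_cabinet_drawer_02 (a joint): how far the top left drawer is pulled out, in m: 0 = fully shut, 0.115 = fully open. It slides freely (0.4 N of friction, light damping) and stays where it is left. Its front panel is 2 mm thick and 69 mm high, its outside 54 mm before left_bay; a moulded pull lip 44 mm wide juts 12 mm farther out, 4 to 13 mm above the drawer floor.
- drawer_cabinet_drawer_12 (a joint): how far the top right drawer is pulled out, in m: 0 = fully shut, 0.115 = fully open. Made and moving just like the left drawer, its front 54 mm before right_bay.

How it is judged:
At the end, for the whole second after the job is handed in: Both loose ferrules are inside the top drawer that holds the stock ferrule, both loose couplings inside the one that holds the stock coupling, within its walls and standing or lying on its floor; both drawers are within 8 mm of fully shut; all is released and at rest ((((x of steel_ferrule in the frame of left_bay between -0.052 and 0.102 m and y of steel_ferrule in the frame of left_bay between -0.07 and 0.07 m and z of steel_ferrule in the frame of left_bay between -0.01 and 0.06 m) and (x of brass_ferrule in the frame of left_bay between -0.052 and 0.102 m and y of brass_ferrule in the frame of left_bay between -0.07 and 0.07 m and z of brass_ferrule in the frame of left_bay between -0.01 and 0.06 m) and (x of stock_ferrule in the frame of left_bay between -0.052 and 0.102 m and y of stock_ferrule in the frame of left_bay between -0.07 and 0.07 m and z of stock_ferrule in the frame of left_bay between -0.01 and 0.06 m) and (x of coupling_a in the frame of right_bay between -0.052 and 0.102 m and y of coupling_a in the frame of right_bay between -0.07 and 0.07 m and z of coupling_a in the frame of right_bay between -0.01 and 0.06 m) and (x of coupling_b in the frame of right_bay between -0.052 and 0.102 m and y of coupling_b in the frame of right_bay between -0.07 and 0.07 m and z of coupling_b in the frame of right_bay between -0.01 and 0.06 m) and (x of stock_coupling in the frame of right_bay between -0.052 and 0.102 m and y of stock_coupling in the frame of right_bay between -0.07 and 0.07 m and z of stock_coupling in the frame of right_bay between -0.01 and 0.06 m)) or ((x of steel_ferrule in the frame of right_bay between -0.052 and 0.102 m and y of steel_ferrule in the frame of right_bay between -0.07 and 0.07 m and z of steel_ferrule in the frame of right_bay between -0.01 and 0.06 m) and (x of brass_ferrule in the frame of right_bay between -0.052 and 0.102 m and y of brass_ferrule in the frame of right_bay between -0.07 and 0.07 m and z of brass_ferrule in the frame of right_bay between -0.01 and 0.06 m) and (x of stock_ferrule in the frame of right_bay between -0.052 and 0.102 m and y of stock_ferrule in the frame of right_bay between -0.07 and 0.07 m and z of stock_ferrule in the frame of right_bay between -0.01 and 0.06 m) and (x of coupling_a in the frame of left_bay between -0.052 and 0.102 m and y of coupling_a in the frame of left_bay between -0.07 and 0.07 m and z of coupling_a in the frame of left_bay between -0.01 and 0.06 m) and (x of coupling_b in the frame of left_bay between -0.052 and 0.102 m and y of coupling_b in the frame of left_bay between -0.07 and 0.07 m and z of coupling_b in the frame of left_bay between -0.01 and 0.06 m) and (x of stock_coupling in the frame of left_bay between -0.052 and 0.102 m and y of stock_coupling in the frame of left_bay between -0.07 and 0.07 m and z of stock_coupling in the frame of left_bay between -0.01 and 0.06 m))) and value of joint each of drawer_cabinet_drawer_02, drawer_cabinet_drawer_12 below 0.008 m and velocity of joint drawer_cabinet_drawer_02 between -0.02 and 0.02 m/s and velocity of joint drawer_cabinet_drawer_12 between -0.02 and 0.02 m/s and linear speed of each of steel_ferrule, brass_ferrule, stock_ferrule, coupling_a, coupling_b, stock_coupling below 0.02 m/s); the robot touches nothing.
It also fails if it takes over 128 s, if anything falls off the work surface, if the arm or the gripper's body presses on something with over 40 N, if the wrist force passes 120 N, or if a joint passes its speed limit or range.

## Working session

There is one attempt and no reset: what is moved stays moved. The work goes in short steps, Python scripts to look and compute and a shell command to move; the robot and the scene stay as the last step left them, time stands still between calls to the robot, and variables do not carry over. Pictures are saved under pics/ and viewed, at most 14 in all, crops included, and the job is handed in when it is done.

```bash
ls; mkdir -p pics
cat > h.py <<'E'
from cell import *
import numpy as np, cv2
from scipy.spatial.transform import Rotation as R
def pose():
    o=get_obs(); q=o["tcp_rot"]; T=np.eye(4)
    T[:3,:3]=R.from_quat([q[1],q[2],q[3],q[0]]).as_matrix(); T[:3,3]=o["tool_pos"]; return T
def cam(name):
    T=pose(); s=snapshot(name)
    C=T@np.array(s["T_tool_cam"]) if name=="wrist" else np.array(s["cam_to_world"])
    return s["frame"],np.array(s["K"]),s["k1"],C
def ray(c,uv):
    _,K,k1,C=c
    p=cv2.undistortPoints(np.array([[uv]],float),K,np.array([k1,0,0,0.]))[0,0]
    return C[:3,3],C[:3,:3]@np.array([p[0],p[1],1.])
def onz(c,uv,z):
    o,d=ray(c,uv); return o+d*(z-o[2])/d[2]
def proj(c,P):
    _,K,k1,C=c
    Ci=np.linalg.inv(C); r=cv2.Rodrigues(Ci[:3,:3])[0]
    return cv2.projectPoints(np.array(P,float).reshape(-1,1,3),r,Ci[:3,3],K,np.array([k1,0,0,0.]))[0].reshape(-1,2)
def save(f,name): cv2.imwrite("pics/"+name,f[:,:,::-1])
E
python3 - <<'E'
from h import *
np.set_printoptions(precision=3,suppress=True)
print(pose())
for n in ["scene","side"]:
    c=cam(n); save(c[0],n+"0.png"); print(n,c[3],c[1][0,0],c[2])
    for q in ["steel_ferrule","brass_ferrule","coupling_a","stock_ferrule","stock_coupling","left_bay","right_bay"]:
        for d in silhouettes(n,q)[:4]:
            l,t,r,b=d["rect"]; print(q,round(d["score"],2),[int(x) for x in d["rect"]],onz(c,((l+r)/2,b),0),onz(c,((l+r)/2,t),.05))
E
```

```text
pics
[[-0.     1.    -0.002  0.625]
 [ 1.     0.    -0.    -0.   ]
 [-0.    -0.002 -1.     0.404]
 [ 0.     0.     0.     1.   ]]
scene [[-0.893 -0.253  0.372  0.046]
 [-0.45   0.472 -0.758  1.128]
 [ 0.016 -0.844 -0.536  0.904]
 [ 0.     0.     0.     1.   ]] 534.3719153942167 -0.061358189773127784
steel_ferrule 0.79 [352, 257, 364, 278] [ 0.441 -0.003  0.   ] [ 0.455 -0.028  0.05 ]
steel_ferrule 0.45 [266, 219, 333, 279] [0.584 0.079 0.   ] [ 0.696 -0.136  0.05 ]
brass_ferrule 0.6 [367, 234, 379, 258] [ 0.439 -0.115  0.   ] [ 0.461 -0.161  0.05 ]
coupling_a 0.72 [349, 206, 362, 223] [ 0.559 -0.269  0.   ] [ 0.573 -0.294  0.05 ]
coupling_a 0.42 [360, 223, 375, 240] [ 0.487 -0.194  0.   ] [ 0.499 -0.215  0.05 ]
stock_ferrule 0.86 [299, 233, 316, 257] [ 0.612 -0.027  0.   ] [ 0.638 -0.076  0.05 ]
stock_ferrule 0.49 [233, 249, 310, 322] [0.565 0.266 0.   ] [0.688 0.05  0.05 ]
stock_coupling 0.48 [255, 285, 267, 293] [0.646 0.183 0.   ] [0.63  0.206 0.05 ]
left_bay 0.94 [233, 251, 310, 322] [0.564 0.266 0.   ] [0.683 0.057 0.05 ]
right_bay 0.89 [270, 222, 332, 278] [ 0.583  0.072 -0.   ] [ 0.684 -0.122  0.05 ]
side [[ 0.872 -0.287  0.396  0.053]
 [-0.489 -0.505  0.711 -0.835]
 [-0.004 -0.814 -0.581  0.883]
 [ 0.     0.     0.     1.   ]] 617.5197538582015 -0.1493670081730577
steel_ferrule 0.9 [281, 323, 299, 346] [ 0.433 -0.027  0.   ] [ 0.441 -0.014  0.05 ]
brass_ferrule 0.84 [321, 349, 338, 380] [ 0.456 -0.146  0.   ] [ 0.472 -0.117  0.05 ]
coupling_a 0.73 [348, 365, 370, 397] [ 0.483 -0.208  0.   ] [ 0.499 -0.178  0.05 ]
coupling_a 0.7 [209, 148, 280, 207] [0.567 0.506 0.   ] [0.673 0.742 0.05 ]
coupling_a 0.61 [413, 381, 433, 411] [ 0.565 -0.295  0.   ] [ 0.577 -0.27   0.05 ]
stock_coupling 0.66 [231, 156, 244, 179] [0.609 0.657 0.   ] [0.632 0.701 0.05 ]
left_bay 0.59 [208, 144, 280, 205] [0.568 0.515 0.   ] [0.68  0.766 0.05 ]
right_bay 0.57 [239, 170, 314, 240] [0.573 0.324 0.   ] [0.693 0.567 0.05 ]
```

Run:
```python
import cv2,numpy as np
a=cv2.imread("pics/scene0.png");b=cv2.imread("pics/side0.png")
a=cv2.resize(a[180:350,200:420],None,fx=3.6,fy=3.5);b=cv2.resize(b[120:440,180:460],None,fx=2.8,fy=1.85*1)
cv2.imwrite("pics/sc1.png",a);cv2.imwrite("pics/si1.png",b)
```

```text
(no output)
```

View pics/sc1.png

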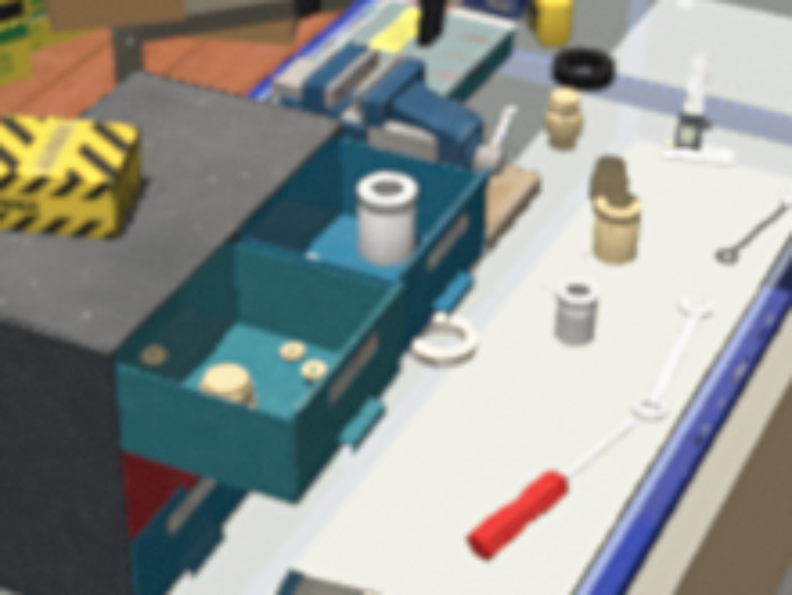

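View pics/side0.png

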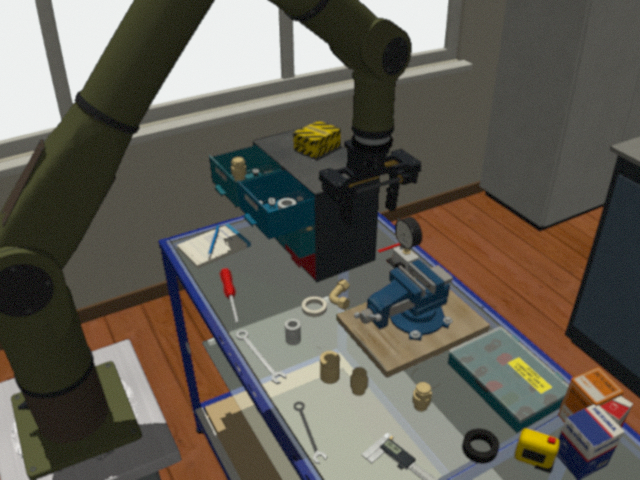

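The scene crop shows the left drawer holding a coupling at (228,385) and the right drawer holding the steel stock ferrule at (386,215). On the counter are the steel ferrule (575,313), the brass ferrule (615,228), a dark coupling-like part (608,178) and a coupling (563,118). The side view has the same four loose parts at (291,331), (330,366), (359,380) and (423,396). I'll check the dark one with the wrist camera.

```bash
cat > m.py <<'E'
from h import *
np.set_printoptions(precision=3,suppress=True)
E
python3 -m crank '[0,-45,-20,0,0,0,88,0,-45,-10,0,0,0,88,0,-40,0,0,0,0,88,-40,0,0,0,0,0,88,-40,0,0,0,0,0,88,0,0,0,0,0,0,88,0,0,0,0,0,0,88]' 20
python3 - <<'E'
from m import *
c=cam("wrist"); save(c[0],"w1.png"); print(c[3])
for q in ["steel_ferrule","brass_ferrule","coupling_a","stock_ferrule","stock_coupling","left_bay","right_bay"]:
    for d in silhouettes("wrist",q)[:4]:
        m=d["region"]; 
        print(q,round(d["score"],2),[int(x) for x in d["rect"]])
# triangulate side/scene: fit vertical cylinder silhouette centroid
s={n:cam(n) for n in ["scene","side"]}
# cabinet front top edge guesses from scene
for uv in [(294,216),(230,280)]: print(onz(s["scene"],uv,.236))
E
```

```text
time_s: 1.68
tool_pos: [0.4951, -0.0794, 0.4348]
tcp_rot: [-0.0, 0.707, 0.707, 0.0]
force: [-0.3, 1.3, -0.6]
gripper_width: 0.0877
grasp_force: 0.0
[[ 1.     0.001 -0.001  0.494]
 [ 0.    -0.963 -0.268 -0.011]
 [-0.001  0.268 -0.963  0.416]
 [ 0.     0.     0.     1.   ]]
steel_ferrule 0.56 [260, 123, 294, 157]
brass_ferrule 0.74 [277, 233, 313, 278]
coupling_a 0.84 [303, 279, 336, 321]
coupling_a 0.65 [376, 376, 394, 383]
[0.573 0.133 0.236]
[0.568 0.421 0.236]
```

View pics/w1.png

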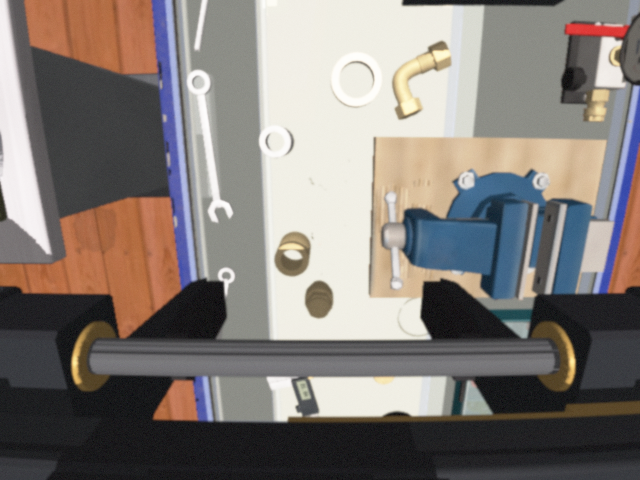

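The wrist picture shows the steel ferrule at (277,140), the brass ferrule at (294,254) and coupling_a at (319,299), which is stepped and only in shadow. The vise is well to the right. Next I fit the part positions from all the cameras.

```bash
cat >> m.py <<'E'
from scipy.optimize import least_squares
def prof(r,h,z0=0,rt=None):
    a=np.linspace(0,2*np.pi,48,endpoint=False); C=np.c_[np.cos(a),np.sin(a)]
    return np.vstack([np.c_[C*r,np.full(48,z0)],np.c_[C*(rt or r),np.full(48,z0+h)]])
def fit(obs,P,x0,use=(0,1,2,3)):
    def f(x):
        e=[]
        for c,rect in obs:
            p=proj(c,P+[x[0],x[1],0]); b=np.r_[p.min(0),p.max(0)]
            e+=list((b-np.array(rect,float))[list(use)])
        return np.array(e)
    s=least_squares(f,x0,loss="soft_l1",f_scale=2); return s.x,f(s.x).round(1)
SIZE={"steel_ferrule":(.016,.045),"brass_ferrule":(.019,.052),"coupling_a":(.017,.052),"stock_ferrule":(.019,.052),"stock_coupling":(.017,.052)}
E
python3 - <<'E'
from m import *
G={"steel_ferrule":[(.44,-.01)],"brass_ferrule":[(.456,-.13)],"coupling_a":[(.49,-.2),(.57,-.285)]}
cs={n:cam(n) for n in ["scene","side","wrist"]}
for q,gs in G.items():
    ds={n:silhouettes(n,q) for n in cs}
    for g in gs:
        P=prof(*SIZE[q],rt=.010 if q[0]=="c" else None); obs=[]
        for n,c in cs.items():
            e=proj(c,[[*g,.025]])[0]
            best=[d for d in ds[n] if np.hypot(*((np.array(d["rect"][:2])+d["rect"][2:])/2-e))<25 and not(n=="wrist" and d["rect"][3]-d["rect"][1]<15)]
            if best: obs.append((c,best[0]["rect"])); print(n,end=" ")
        x,e=fit(obs,P,g); print(q,x,e)
        # single-camera fits
        for o in obs: print("   ",fit([o],P,g)[0])
save(cs["scene"][0],"scene2.png")
E
```

```text
scene side wrist steel_ferrule [ 0.444 -0.012] [ 0.2  3.3  0.3  1.4  0.6 -3.9  0.6  3.4 -0.1  1.6 -0.  -1.3]
    [ 0.448 -0.022]
    [ 0.443 -0.011]
    [ 0.444 -0.012]
scene side wrist brass_ferrule [ 0.46  -0.137] [-1.6  0.7 -0.7 -0.9 -0.7  0.3  0.3  2.5  1.4  1.  -2.  -1.6]
    [ 0.457 -0.138]
    [ 0.463 -0.134]
    [ 0.461 -0.137]
scene side wrist coupling_a [ 0.489 -0.199] [-4.2 -1.9 -0.   4.7  0.7  4.4 -2.2  1.7  2.   0.4 -0.8 -1.3]
    [ 0.487 -0.212]
    [ 0.494 -0.193]
    [ 0.488 -0.199]
scene side coupling_a [ 0.567 -0.282] [-17.1 -19.8 -13.5 -14.1  -1.8   0.2  -1.1   2.5]
    [ 0.487 -0.212]
    [ 0.572 -0.281]
```

```bash
python3 -m crank '[34,-26,30,0,0,0,88,33,-25,40,0,0,0,88,0,0,50,0,0,0,88,0,0,50,0,0,0,88,0,0,40,0,0,0,88,0,0,30,0,0,0,88,0,0,15,0,0,0,88,0,0,0,0,0,0,88]' 15
python3 -m crank '[0,0,0,0,0,0,20,0,0,0,0,0,0,20,0,0,0,0,0,0,20,0,0,0,0,0,0,20,0,0,0,0,0,0,20,0,0,0,0,0,0,20]' 15
```

```text
time_s: 3.78
tool_pos: [0.4504, -0.0134, 0.1896]
tcp_rot: [-0.003, 0.707, 0.708, -0.004]
force: [0.3, -0.1, -0.4]
gripper_width: 0.0878
grasp_force: 0.0
time_s: 4.53
tool_pos: [0.4501, -0.0135, 0.1903]
tcp_rot: [-0.003, 0.707, 0.707, -0.004]
force: [-0.2, 0.2, 0.4]
gripper_width: 0.0311
grasp_force: 15.0
```

```bash
python3 -m crank '[0,0,-15,0,0,0,20,0,0,-30,0,0,0,20,0,0,-35,0,0,0,20,0,0,-35,0,0,0,20,0,0,-35,0,0,0,20,0,0,-35,0,0,0,20,0,0,-35,0,0,0,20,0,0,-35,0,0,0,20,0,0,-10,0,0,0,20]' 15
python3 -m crank '[20,5,0,0,0,0,20,30,10,0,0,0,0,20,35,10,0,0,0,0,20,35,10,0,0,0,0,20,35,10,0,0,0,0,20,35,5,0,0,0,0,20,25,0,0,0,0,0,20,10,0,0,0,0,0,20,0,0,0,0,0,0,20,0,0,0,0,0,0,20]' 15
python3 - <<'E'
from m import *
c=cam("wrist"); save(c[0],"w2.png"); print(c[1],c[3])
for q in ["stock_ferrule","stock_coupling","left_bay","right_bay","coupling_a"]:
    for d in silhouettes("wrist",q)[:3]: print(q,round(d["score"],2),[int(x) for x in d["rect"]])
E
```

```text
time_s: 5.65
tool_pos: [0.4525, -0.0131, 0.4567]
tcp_rot: [-0.001, 0.707, 0.707, -0.002]
force: [0.9, 0.8, -2.0]
gripper_width: 0.0315
grasp_force: 15.0
time_s: 6.9
tool_pos: [0.5026, 0.2104, 0.4541]
tcp_rot: [-0.002, 0.708, 0.707, -0.004]
force: [-0.0, 0.4, -0.5]
gripper_width: 0.0313
grasp_force: 15.0
[[355.754   0.    323.101]
 [  0.    355.754 238.617]
 [  0.      0.      1.   ]] [[ 1.     0.001 -0.01   0.501]
 [-0.002 -0.962 -0.272  0.279]
 [-0.01   0.272 -0.962  0.435]
 [ 0.     0.     0.     1.   ]]
stock_ferrule 0.52 [357, 265, 373, 339]
stock_coupling 0.31 [232, 3, 462, 149]
left_bay 0.78 [233, 3, 461, 150]
left_bay 0.59 [253, 145, 454, 340]
right_bay 0.77 [255, 146, 454, 341]
```

View pics/w2.png

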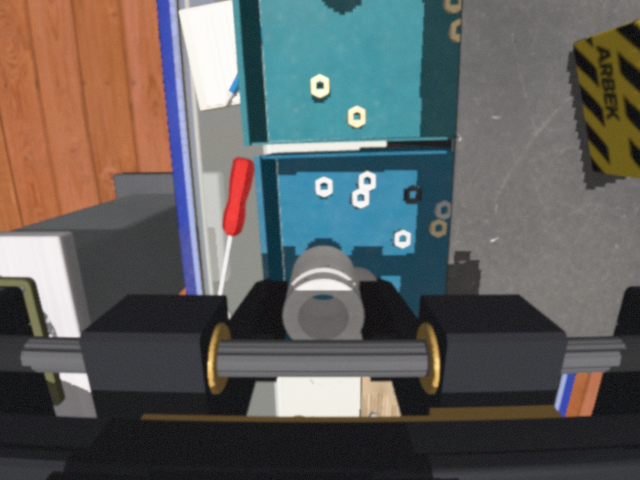

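The wrist picture shows the ferrule held upright, the right (blue) drawer with its front-left top corner at (262,158), and the left (teal) drawer with its corner at (246,144). The cabinet edge runs from (461,30) to (452,158), and the stock ferrule is hidden under the gripper. Now I work out the positions.

Run:
```python
from m import *
c=cam("wrist")
print("fronts top z=.229: R",onz(c,(262,158),.227)," R low",onz(c,(270,280),.227)," L",onz(c,(246,144),.227),onz(c,(236,3),.227))
print("cab edge",onz(c,(461,30),.236),onz(c,(452,158),.236))
print("R floor FL corner",onz(c,(280,163),.16),onz(c,(288,275),.16))
print("L floor FR corner",onz(c,(264,136),.16),onz(c,(260,5),.16))
print("walls: L outer top right",onz(c,(350,139),.223)," R top left",onz(c,(350,154),.223))
s=cam("scene")
ds=silhouettes("scene","stock_ferrule"); 
for d in ds:
    r=d["rect"]; print([int(v) for v in r],d["score"],fit([(s,r)],prof(.019,.052,.16),(.52,.2),(0,1,2)))
P=prof(.017,.052,.16,.010)
s2=cam("side")
for d in silhouettes("side","stock_coupling")[:2]:
    r=d["rect"]; print("sc",[int(v) for v in r],d["score"],fit([(s2,r)],P,(.52,.39),(0,1,2)))
for d in silhouettes("side","stock_ferrule")[:3]:
    r=d["rect"]; print("sf",[int(v) for v in r],d["score"],fit([(s2,r)],prof(.019,.052,.16),(.52,.2),(0,1,2)))
# top circle of stock coupling and ferrule in scene by eye
print("ferrule top scene", onz(s,(307.3,233.5),.212))
```

```text
fronts top z=.229: R [0.464 0.269 0.227]  R low [0.465 0.194 0.227]  L [0.455 0.277 0.227] [0.453 0.35  0.227]
cab edge [0.57  0.334 0.236] [0.57  0.27  0.236]
R floor FL corner [0.465 0.262 0.16 ] [0.469 0.171 0.16 ]
L floor FR corner [0.454 0.282 0.16 ] [0.455 0.371 0.16 ]
walls: L outer top right [0.514 0.28  0.223]  R top left [0.515 0.271 0.223]
[297, 234, 316, 258] 0.71 (array([0.515, 0.177]), array([ 1.6,  0.1, -1.5]))
sc [233, 157, 245, 180] 0.61 (array([0.515, 0.391]), array([-0.9, -0. ,  0.9]))
sf [234, 168, 315, 239] 0.75 (array([0.518, 0.315]), array([  9.8,   0.1, -53.9]))
sf [277, 198, 294, 209] 0.7 (array([0.524, 0.158]), array([-0.7, -0. ,  0.7]))
ferrule top scene [0.525 0.155 0.212]
```

```bash
python3 -m crank '[12,5,0,0,0,0,20,15,5,0,0,0,0,20,10,4,10,0,0,0,20,0,0,20,0,0,0,20,0,0,25,0,0,0,20,0,0,25,0,0,0,20,0,0,15,0,0,0,20,0,0,6,0,0,0,20,0,0,0,0,0,0,20,0,0,0,0,0,0,20]' 15
```

```text
time_s: 8.75
tool_pos: [0.5158, 0.249, 0.3542]
tcp_rot: [-0.002, 0.707, 0.707, -0.003]
force: [0.5, -0.6, 0.1]
gripper_width: 0.031
grasp_force: 15.0
```

```bash
python3 -m crank '[0,0,3,0,0,0,20,0,0,0,0,0,0,46,0,0,0,0,0,0,46,0,0,0,0,0,0,46,0,0,-10,0,0,0,46,0,0,-25,0,0,0,46,0,0,-30,0,0,0,46,0,0,-25,0,0,0,46,0,0,0,0,0,0,88]' 15
python3 -m crank '[-25,-5,0,0,0,0,88,-40,-5,0,0,0,0,88,-40,-5,0,0,0,0,88,-40,-5,0,0,0,0,88,-40,-5,0,0,0,0,88,-40,-6,0,0,0,0,88,-40,-5,0,0,0,0,88,-40,-5,0,0,0,0,88,-40,-5,0,0,0,0,88,-30,-5,0,0,0,0,88,-11,-5,0,0,0,0,88,0,0,0,0,0,0,88]'
python3 - <<'E'
from m import *
c=cam("wrist"); save(c[0],"w3.png"); print(c[3][:3,3])
for q,g,rt in [("brass_ferrule",(.46,-.137),None),("coupling_a",(.49,-.2),.01)]:
    for d in silhouettes("wrist",q)[:3]: print(q,round(d["score"],2),[int(x) for x in d["rect"]],fit([(c,d["rect"])],prof(*SIZE[q],rt=rt),g))
s=cam("scene")
for d in silhouettes("scene","steel_ferrule")[:3]: print("steel",d["score"],[int(x) for x in d["rect"]])
for uv in [(244,274)]: print(proj(s,[[.516,.249,.205],[.52,.157,.212]]))
save(cv2.resize(s[0][180:340,200:420],None,fx=3.5,fy=3.5),"s3.png")
E
```

```text
time_s: 9.88
tool_pos: [0.5166, 0.2494, 0.4427]
tcp_rot: [-0.002, 0.707, 0.707, -0.001]
force: [0.5, -0.2, 0.0]
gripper_width: 0.0538
grasp_force: 0.0
time_s: 11.38
tool_pos: [0.4599, -0.1371, 0.441]
tcp_rot: [-0.003, 0.707, 0.707, -0.004]
force: [0.0, 0.5, 0.2]
gripper_width: 0.0882
grasp_force: 0.0
[ 0.458 -0.069  0.422]
brass_ferrule 0.61 [310, 180, 348, 224] (array([ 0.461, -0.136]), array([ 0.8,  1.4, -0.8, -1.3]))
coupling_a 0.89 [399, 297, 427, 337] (array([ 0.568, -0.283]), array([-1.5,  0.4,  1.2, -0.3]))
coupling_a 0.83 [338, 235, 369, 268] (array([ 0.492, -0.198]), array([ 1.9, -1.4, -1.9,  1.2]))
[[292.281 256.691]
 [308.884 234.421]]
```

View pics/s3.png

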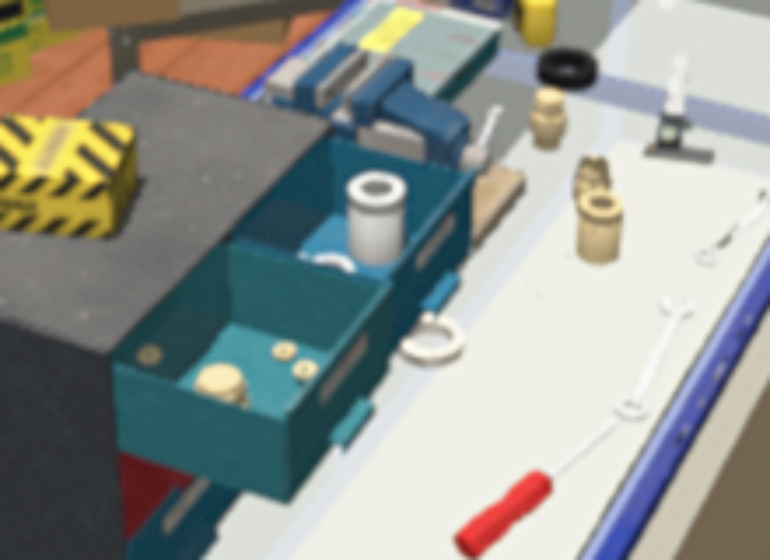

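The steel ferrule is in the right drawer; its rim shows at (328,262) in the crop, beside the stock ferrule (376,215). Next comes the brass ferrule.

```bash
python3 -m crank '[0,0,15,0,0,0,88,0,0,30,0,0,0,88,0,0,32,0,0,0,88,0,0,32,0,0,0,88,0,0,32,0,0,0,88,0,0,32,0,0,0,88,0,0,32,0,0,0,88,0,0,32,0,0,0,88,0,0,20,0,0,0,88,0,0,0,0,0,0,88,0,0,0,0,0,0,88]' 20
python3 -m crank '[0,0,0,0,0,0,25,0,0,0,0,0,0,25,0,0,0,0,0,0,25,0,0,0,0,0,0,25,0,0,0,0,0,0,25,0,0,0,0,0,0,25]' 20
```

```text
time_s: 13.0
tool_pos: [0.4582, -0.1372, 0.1846]
tcp_rot: [-0.003, 0.707, 0.707, -0.003]
force: [0.3, 0.0, 0.5]
gripper_width: 0.0877
grasp_force: 0.0
time_s: 13.75
tool_pos: [0.4584, -0.1375, 0.1845]
tcp_rot: [-0.002, 0.707, 0.707, -0.003]
force: [0.9, 0.5, 1.4]
gripper_width: 0.0374
grasp_force: 20.0
```

```bash
python3 -m crank '[0,0,-15,0,0,0,25,0,0,-30,0,0,0,25,0,0,-32,0,0,0,25,0,0,-32,0,0,0,25,0,0,-32,0,0,0,25,0,0,-32,0,0,0,25,0,0,-32,0,0,0,25,0,0,-32,0,0,0,25,0,0,-25,0,0,0,25,0,0,-13,0,0,0,25,0,0,0,0,0,0,25]' 20
python3 -m crank '[20,5,0,0,0,0,25,35,5,0,0,0,0,25,40,5,0,0,0,0,25,40,5,0,0,0,0,25,40,5,0,0,0,0,25,40,6,0,0,0,0,25,40,5,0,0,0,0,25,40,10,0,0,0,0,25,30,8,0,0,0,0,25,16,5,0,0,0,0,25,0,0,0,0,0,0,25,0,0,0,0,0,0,25]'
```

```text
time_s: 15.12
tool_pos: [0.4603, -0.1372, 0.4595]
tcp_rot: [-0.002, 0.707, 0.707, -0.003]
force: [0.2, -1.0, -1.3]
gripper_width: 0.0373
grasp_force: 20.0
time_s: 16.62
tool_pos: [0.5194, 0.2023, 0.4578]
tcp_rot: [-0.002, 0.708, 0.707, -0.005]
force: [0.4, -0.5, -1.4]
gripper_width: 0.0375
grasp_force: 20.0
```

```bash
python3 -m crank '[2,-2,10,0,0,0,25,0,0,20,0,0,0,25,0,0,25,0,0,0,25,0,0,25,0,0,0,25,0,0,18,0,0,0,25,0,0,8,0,0,0,25,0,0,4,0,0,0,25,0,0,0,0,0,0,25,0,0,0,0,0,0,25]' 20
```

```text
time_s: 17.75
tool_pos: [0.5167, 0.2059, 0.349]
tcp_rot: [-0.002, 0.707, 0.707, -0.003]
force: [0.4, -0.0, -1.7]
gripper_width: 0.0375
grasp_force: 20.0
```

```bash
python3 -m crank '[0,0,2,0,0,0,25,0,0,0,0,0,0,50,0,0,0,0,0,0,50,0,0,0,0,0,0,50,0,0,-10,0,0,0,50,0,0,-25,0,0,0,50,0,0,-30,0,0,0,50,0,0,-25,0,0,0,50,0,0,0,0,0,0,88]' 15
python3 -m crank '[-25,-2,0,0,0,0,88,-40,-3,0,0,0,0,88,-40,-3,0,0,0,0,88,-40,-3,0,0,0,0,88,-40,-3,0,0,0,0,88,-40,-3,0,0,0,0,88,-40,-3,0,0,0,0,88,-40,-3,0,0,0,0,88,-40,-3,0,0,0,0,88,-35,-1,0,0,0,0,88,-25,0,0,0,0,0,88,0,0,0,0,0,0,88]'
python3 - <<'E'
from m import *
c=cam("wrist"); save(c[0],"w4.png"); print(pose()[:3,3])
for d in silhouettes("wrist","coupling_a")[:3]: print(round(d["score"],2),[int(x) for x in d["rect"]],fit([(c,d["rect"])],prof(.017,.052,0,.01),(.49,-.2)))
s=cam("scene"); save(cv2.resize(s[0][200:300,220:360],None,fx=4,fy=4),"s4.png")
E
```

```text
time_s: 18.88
tool_pos: [0.5176, 0.2064, 0.4387]
tcp_rot: [-0.002, 0.707, 0.707, -0.001]
force: [0.1, -0.6, 0.2]
gripper_width: 0.0578
grasp_force: 0.0
time_s: 20.38
tool_pos: [0.4896, -0.2011, 0.4361]
tcp_rot: [-0.003, 0.709, 0.706, -0.004]
force: [-0.5, 1.2, -0.2]
gripper_width: 0.0876
grasp_force: 0.0
[ 0.49  -0.199  0.436]
0.81 [380, 251, 409, 288] (array([ 0.569, -0.283]), array([-1.2,  0. ,  1. ,  0. ]))
0.55 [315, 179, 342, 217] (array([ 0.49 , -0.199]), array([-0.7,  3.3,  0.7, -2.5]))
```

View pics/w4.png

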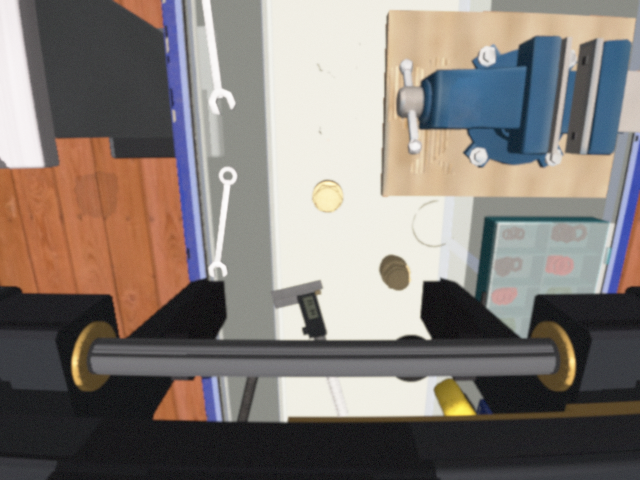

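View pics/s4.png

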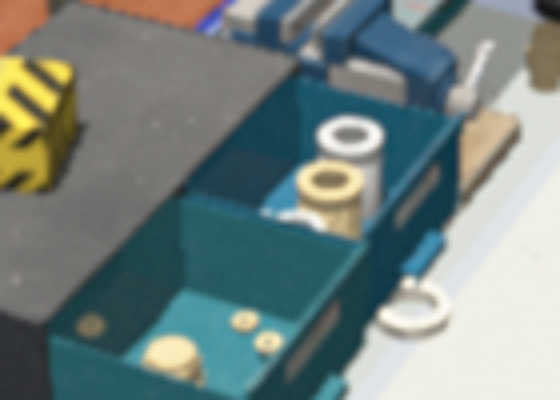

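The brass ferrule stands beside the stock ferrule in the right drawer at (330,190). In the wrist view coupling_a is at (328,196), and its yellow top shows; coupling_b is at (395,271). The vise handle ends at (415,148), clear of the grasp.

```bash
python3 -m crank '[0,0,15,0,0,0,88,0,0,30,0,0,0,88,0,0,32,0,0,0,88,0,0,32,0,0,0,88,0,0,32,0,0,0,88,0,0,32,0,0,0,88,0,0,32,0,0,0,88,0,0,31,0,0,0,88,0,0,20,0,0,0,88,0,0,0,0,0,0,88,0,0,0,0,0,0,88]' 25
python3 -m crank '[0,0,0,0,0,0,20,0,0,0,0,0,0,20,0,0,0,0,0,0,20,0,0,0,0,0,0,20,0,0,0,0,0,0,20,0,0,0,0,0,0,20]' 25
```

```text
time_s: 21.9
tool_pos: [0.4883, -0.1988, 0.1816]
tcp_rot: [-0.003, 0.707, 0.707, -0.003]
force: [0.5, 0.8, -0.9]
gripper_width: 0.0882
grasp_force: 0.0
time_s: 22.65
tool_pos: [0.4885, -0.1994, 0.1814]
tcp_rot: [-0.002, 0.707, 0.707, -0.003]
force: [0.7, 0.3, 1.1]
gripper_width: 0.0328
grasp_force: 25.0
```

```bash
python3 -m crank '[0,0,-15,0,0,0,20,0,0,-30,0,0,0,20,0,0,-32,0,0,0,20,0,0,-32,0,0,0,20,0,0,-32,0,0,0,20,0,0,-32,0,0,0,20,0,0,-32,0,0,0,20,0,0,-32,0,0,0,20,0,0,-25,0,0,0,20,0,0,-8,0,0,0,20,0,0,0,0,0,0,20]' 25
python3 -m crank '[20,0,0,0,0,0,20,35,2,0,0,0,0,20,40,2,0,0,0,0,20,45,2,0,0,0,0,20,45,2,0,0,0,0,20,45,2,0,0,0,0,20,45,2,0,0,0,0,20,45,2,0,0,0,0,20,45,2,0,0,0,0,20,40,2,0,0,0,0,20,35,2,0,0,0,0,20,30,2,0,0,0,0,20]'
python3 -m crank '[22,2,0,0,0,0,20,10,0,0,0,0,0,20,0,0,0,0,0,0,20,0,0,0,0,0,0,20]'
```

```text
time_s: 24.02
tool_pos: [0.4899, -0.1992, 0.4512]
tcp_rot: [-0.003, 0.707, 0.707, -0.004]
force: [-0.2, 0.6, -1.9]
gripper_width: 0.0324
grasp_force: 25.0
time_s: 25.52
tool_pos: [0.5118, 0.272, 0.4488]
tcp_rot: [-0.003, 0.707, 0.708, -0.005]
force: [1.0, -0.8, -1.7]
gripper_width: 0.0327
grasp_force: 25.0
time_s: 26.02
tool_pos: [0.5146, 0.3016, 0.4499]
tcp_rot: [-0.002, 0.708, 0.707, -0.004]
force: [-0.4, -0.5, -1.7]
gripper_width: 0.0323
grasp_force: 25.0
```

```bash
python3 -m crank '[0,-2,10,0,0,0,20,0,0,20,0,0,0,20,0,0,25,0,0,0,20,0,0,25,0,0,0,20,0,0,15,0,0,0,20,0,0,6,0,0,0,20,0,0,3,0,0,0,20,0,0,0,0,0,0,20,0,0,0,0,0,0,20]' 25
```

```text
time_s: 27.15
tool_pos: [0.5116, 0.3029, 0.347]
tcp_rot: [-0.002, 0.707, 0.707, -0.003]
force: [-0.5, -0.3, -1.8]
gripper_width: 0.0325
grasp_force: 25.0
```

```bash
python3 -m crank '[0,0,3,0,0,0,20,0,0,0,0,0,0,46,0,0,0,0,0,0,46,0,0,0,0,0,0,46,0,0,-10,0,0,0,46,0,0,-25,0,0,0,46,0,0,-30,0,0,0,46,0,0,-25,0,0,0,46,0,0,0,0,0,0,88]' 15
python3 -m crank '[-25,0,0,0,0,0,88,-45,0,0,0,0,0,88,-50,3,0,0,0,0,88,-50,5,0,0,0,0,88,-50,5,0,0,0,0,88,-50,5,0,0,0,0,88,-50,5,0,0,0,0,88,-50,5,0,0,0,0,88,-50,5,0,0,0,0,88,-50,8,0,0,0,0,88,-45,8,0,0,0,0,88,-35,8,0,0,0,0,88]' 
python3 -m crank '[-26,0,0,0,0,0,88,-10,0,0,0,0,0,88,0,0,0,0,0,0,88,0,0,0,0,0,0,88]'
python3 - <<'E'
from m import *
c=cam("wrist"); save(c[0],"w5.png"); print(pose())
for d in silhouettes("wrist","coupling_a")[:3]: print(round(d["score"],2),[int(x) for x in d["rect"]],fit([(c,d["rect"])],prof(.017,.052,0,.01),(.57,-.283)))
s=cam("scene"); save(np.vstack([cv2.resize(s[0][210:320,220:340],None,fx=3,fy=2.7),cv2.resize(c[0],(360,270))]),"s5.png")
E
```

```text
time_s: 28.28
tool_pos: [0.5124, 0.3035, 0.4358]
tcp_rot: [-0.002, 0.707, 0.707, -0.001]
force: [0.4, -0.1, -0.4]
gripper_width: 0.0538
grasp_force: 0.0
time_s: 29.78
tool_pos: [0.5688, -0.2497, 0.4324]
tcp_rot: [-0.003, 0.708, 0.706, -0.004]
force: [0.2, 0.0, -0.4]
gripper_width: 0.0882
grasp_force: 0.0
time_s: 30.28
tool_pos: [0.5694, -0.2814, 0.4337]
tcp_rot: [-0.003, 0.706, 0.708, -0.003]
force: [-0.3, 0.8, 0.2]
gripper_width: 0.0879
grasp_force: 0.0
[[-0.003  1.    -0.008  0.569]
 [ 1.     0.003 -0.001 -0.281]
 [-0.001 -0.008 -1.     0.434]
 [ 0.     0.     0.     1.   ]]
0.74 [311, 188, 339, 218] (array([ 0.567, -0.284]), array([-0.8, -1.3,  0.8,  1.2]))
```

View pics/s5.png

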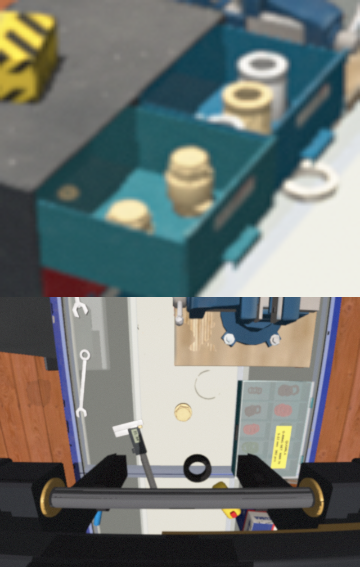

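The coupling stands in the left drawer next to the stock coupling, at (190,180) in the crop. Coupling_b is centred under the wrist at (183,411).

```bash
python3 -m crank '[-2,-1,15,0,0,0,88,0,0,30,0,0,0,88,0,0,32,0,0,0,88,0,0,32,0,0,0,88,0,0,32,0,0,0,88,0,0,32,0,0,0,88,0,0,32,0,0,0,88,0,0,29,0,0,0,88,0,0,18,0,0,0,88,0,0,0,0,0,0,88,0,0,0,0,0,0,88]' 25
python3 -m crank '[0,0,0,0,0,0,20,0,0,0,0,0,0,20,0,0,0,0,0,0,20,0,0,0,0,0,0,20,0,0,0,0,0,0,20,0,0,0,0,0,0,20]' 25
```

```text
time_s: 31.8
tool_pos: [0.5666, -0.2855, 0.1825]
tcp_rot: [-0.002, 0.707, 0.707, -0.003]
force: [-0.2, 1.1, -0.2]
gripper_width: 0.088
grasp_force: 0.0
time_s: 32.55
tool_pos: [0.5664, -0.2854, 0.1818]
tcp_rot: [-0.002, 0.707, 0.707, -0.003]
force: [0.6, 0.8, -0.4]
gripper_width: 0.0328
grasp_force: 25.0
```

```bash
python3 -m crank '[0,0,-15,0,0,0,20,0,0,-30,0,0,0,20,0,0,-32,0,0,0,20,0,0,-32,0,0,0,20,0,0,-32,0,0,0,20,0,0,-32,0,0,0,20,0,0,-32,0,0,0,20,0,0,-32,0,0,0,20,0,0,-25,0,0,0,20,0,0,-8,0,0,0,20,0,0,0,0,0,0,20]' 25
python3 -m crank '[20,0,0,0,0,0,20,35,-5,0,0,0,0,20,40,-5,0,0,0,0,20,45,-5,0,0,0,0,20,45,-5,0,0,0,0,20,45,-5,0,0,0,0,20,45,-5,0,0,0,0,20,45,-5,0,0,0,0,20,45,-5,0,0,0,0,20,45,-5,0,0,0,0,20,45,-5,0,0,0,0,20,45,-5,0,0,0,0,20]'
python3 -m crank '[45,0,0,0,0,0,20,40,0,0,0,0,0,20,30,0,0,0,0,0,20,15,0,0,0,0,0,20,0,0,0,0,0,0,20,0,0,0,0,0,0,20]'
python3 - <<'E'
from m import *
c=cam("wrist"); save(c[0],"w6.png"); s2=cam("side")
for d in silhouettes("side","stock_coupling")[:4]:
    r=d["rect"]; print("sc",[int(v) for v in r],d["score"],fit([(s2,r)],prof(.017,.052,.16,.01),(.52,.39),(0,1,2)))
s=cam("scene")
for d in silhouettes("scene","stock_coupling")[:4]:
    r=d["rect"]; print("sc",[int(v) for v in r],d["score"],fit([(s,r)],prof(.017,.052,.16,.01),(.52,.39),(0,1,2)))
E
```

```text
time_s: 33.92
tool_pos: [0.5681, -0.285, 0.4518]
tcp_rot: [-0.002, 0.707, 0.707, -0.004]
force: [0.3, -0.3, -2.3]
gripper_width: 0.0326
grasp_force: 25.0
time_s: 35.42
tool_pos: [0.5116, 0.2172, 0.4505]
tcp_rot: [-0.003, 0.706, 0.708, -0.004]
force: [-0.4, -0.2, -1.1]
gripper_width: 0.0329
grasp_force: 25.0
time_s: 36.17
tool_pos: [0.5136, 0.3434, 0.4509]
tcp_rot: [-0.002, 0.708, 0.707, -0.004]
force: [-0.2, -0.0, -1.2]
gripper_width: 0.0326
grasp_force: 25.0
sc [229, 155, 246, 182] 0.83 (array([0.514, 0.399]), array([ 1.2,  0. , -1.2]))
```

```bash
python3 -m crank '[3,-2,10,0,0,0,20,0,0,20,0,0,0,20,0,0,25,0,0,0,20,0,0,25,0,0,0,20,0,0,15,0,0,0,20,0,0,6,0,0,0,20,0,0,4,0,0,0,20,0,0,0,0,0,0,20,0,0,0,0,0,0,20]' 25
```

```text
time_s: 37.55
tool_pos: [0.5106, 0.3479, 0.347]
tcp_rot: [-0.002, 0.707, 0.707, -0.003]
force: [-0.0, -0.9, -1.8]
gripper_width: 0.0322
grasp_force: 25.0
```

View pics/w6.png

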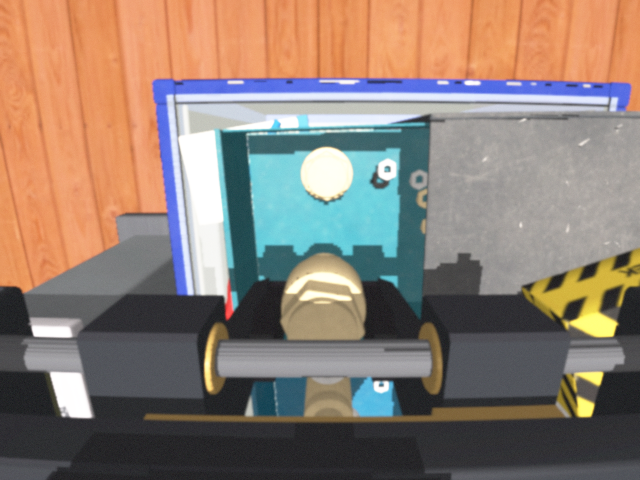

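The stock coupling is at (326,175), and the held one is upright between it and the first coupling. I release it and move in front of the left drawer with the fingers closed.

```bash
python3 -m crank '[0,0,3,0,0,0,20,0,0,0,0,0,0,46,0,0,0,0,0,0,46,0,0,0,0,0,0,46,0,0,-10,0,0,0,46,0,0,-25,0,0,0,46,0,0,-30,0,0,0,46,0,0,-30,0,0,0,46,0,0,0,0,0,0,0]' 15
python3 -m crank '[0,-15,0,0,0,0,0,0,-30,0,0,0,0,0,0,-32,0,0,0,0,0,0,-25,0,0,0,0,0,0,-12,0,0,0,0,0,0,0,20,0,0,0,0,0,0,25,0,0,0,0,0,0,25,0,0,0,0,0,0,10,0,0,0,0,0,0,0,0,0,0,0,0,0,0,0,0,0,0]' 15
python3 - <<'E'
from m import *
s=cam("scene"); t=cam("side"); save(np.hstack([cv2.resize(s[0][200:340,200:360],(400,350)),cv2.resize(t[0][120:260,190:350],(400,350))]),"s7.png"); print(pose()[:3,3])
E
```

```text
time_s: 38.67
tool_pos: [0.5114, 0.3487, 0.4414]
tcp_rot: [-0.002, 0.707, 0.707, -0.0]
force: [0.2, 0.2, 0.0]
gripper_width: 0.0382
grasp_force: 0.0
time_s: 40.05
tool_pos: [0.3968, 0.3481, 0.36]
tcp_rot: [-0.003, 0.707, 0.707, -0.003]
force: [0.9, -0.0, -0.3]
gripper_width: 0.0002
grasp_force: 0.0
[0.397 0.348 0.36 ]
```

View pics/s7.png

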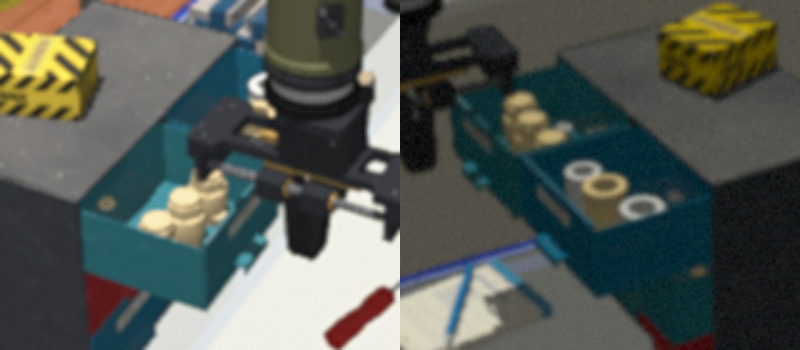

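Both drawers now hold three standing parts: couplings on the left, ferrules on the right. I turn the gripper a quarter turn so its long body stays clear of the carton during the push.

```bash
python3 -c "
from m import *
print(np.array(get_obs()['joints']))"
python3 -m crank '[0,0,0,0,0,-10,0,0,0,0,0,0,-10,0,0,0,0,0,0,-10,0,0,0,0,0,0,-10,0,0,0,0,0,0,-10,0,0,0,0,0,0,-10,0,0,0,0,0,0,-10,0,0,0,0,0,0,-10,0,0,0,0,0,0,-10,0,0,0,0,0,0,0,0,0,0,0,0,0,0,0]' 15
python3 -c "
from m import *
print(pose(),np.array(get_obs()['joints']))"
```

```text
[-0.434  0.686 -0.618  1.89   0.559  0.75  -1.368]
time_s: 41.52
tool_pos: [0.3967, 0.3477, 0.3596]
tcp_rot: [-0.004, 0.002, 1.0, -0.001]
force: [0.4, 0.1, 0.0]
gripper_width: 0.0005
grasp_force: 0.0
[[-1.     0.003 -0.008  0.397]
 [ 0.003  1.    -0.001  0.348]
 [ 0.008 -0.001 -1.     0.36 ]
 [ 0.     0.     0.     1.   ]] [-0.226  0.821 -1.035  1.88   0.856  0.972 -0.092]
```

```bash
python3 -m crank '[-12,0,0,0,0,0,0,-12,0,0,0,0,0,0,-8,0,0,0,0,0,0,-5,0,0,0,0,0,0,-4,0,0,0,0,0,0,-4,0,0,0,0,0,0,-5,0,0,0,0,0,0,-6,0,0,0,0,0,0,-7,0,0,0,0,0,0,-7,0,0,0,0,0,0,-7,0,0,0,0,0,0,-7,0,0,0,0,0,0]' 15
python3 -m crank '[-7,0,0,0,0,0,0,-7,0,0,0,0,0,0,-7,0,0,0,0,0,0,-7,0,0,0,0,0,0,-7,0,0,0,0,0,0,-7,0,0,0,0,0,0,-6,0,0,0,0,0,0,-5,0,0,0,0,0,0,-4,0,0,0,0,0,0,-4,0,0,0,0,0,0]'
python3 -m crank '[-3,0,0,0,0,0,0,-3,0,0,0,0,0,0,-2,0,0,0,0,0,0,-2,0,0,0,0,0,0]'
```

```text
time_s: 43.02
tool_pos: [0.481, 0.3477, 0.3585]
tcp_rot: [-0.004, 0.0, 1.0, -0.001]
force: [-1.0, -0.3, -0.3]
gripper_width: 0.0004
grasp_force: 0.3
time_s: 44.28
tool_pos: [0.5417, 0.3478, 0.3581]
tcp_rot: [-0.004, -0.0, 1.0, -0.001]
force: [-0.6, 0.7, -0.1]
gripper_width: 0.0002
grasp_force: 0.2
time_s: 44.78
tool_pos: [0.5516, 0.3478, 0.358]
tcp_rot: [-0.004, -0.0, 1.0, -0.001]
force: [-0.3, 0.1, -0.3]
gripper_width: 0.0004
grasp_force: 0.2
```

Contact is light so far; I keep going in small steps until the stop.

```bash
python3 -m crank '[-2,0,0,0,0,0,0,-2,0,0,0,0,0,0,0,0,0,0,0,0,0]'
python3 -m crank '[-2,0,0,0,0,0,0,0,0,0,0,0,0,0]'
python3 -c "
from m import *
c=cam('scene')
for d in silhouettes('scene','left_bay')[:2]: print(d['rect'],d['score'])
save(np.vstack([cv2.resize(c[0][190:330,200:360],(480,400)),]),'s8.png')"
```

```text
time_s: 45.15
tool_pos: [0.5558, 0.3476, 0.3578]
tcp_rot: [-0.004, 0.0, 1.0, -0.001]
force: [-0.8, 0.1, -1.2]
gripper_width: 0.0006
grasp_force: 0.0
time_s: 45.4
tool_pos: [0.5578, 0.3477, 0.3579]
tcp_rot: [-0.004, 0.0, 1.0, -0.001]
force: [-0.0, -0.7, 0.8]
gripper_width: 0.0006
grasp_force: 0.0
[232.5, 264.3, 264.5, 305.9] 0.96
```

View pics/s8.png

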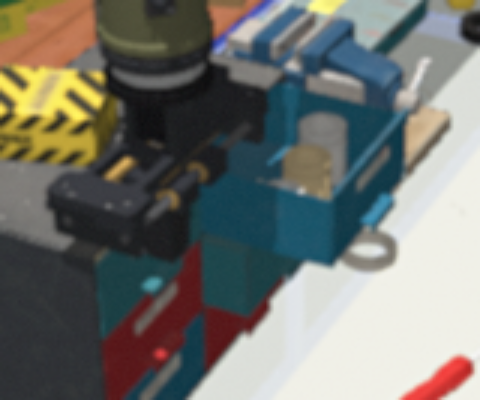

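The left drawer front is almost flush with the fronts below it, at about (150,290). I nudge it until the force rises.

```bash
for i in 1; do python3 -m crank '[-2,0,0,0,0,0,0,0,0,0,0,0,0,0]'; python3 -m crank '[-1.5,0,0,0,0,0,0,0,0,0,0,0,0,0]'; python3 -m crank '[-1.5,0,0,0,0,0,0,0,0,0,0,0,0,0]' ; done | grep -E "pos|force:"
```

```text
tool_pos: [0.5593, 0.3478, 0.3579]
force: [-1.2, -0.8, 0.5]
grasp_force: 0.7
tool_pos: [0.5598, 0.348, 0.3579]
force: [-5.9, -1.8, 1.6]
grasp_force: 2.7
tool_pos: [0.5602, 0.3481, 0.3579]
force: [-9.4, -2.4, 4.9]
grasp_force: 4.4
```

The force rose to 9 N with no further travel, so the left drawer is shut. I back off and push the right one.

```bash
python3 -m crank '[4,0,0,0,0,0,0,10,0,0,0,0,0,0,25,0,0,0,0,0,0,30,0,0,0,0,0,0,30,0,0,0,0,0,0,30,0,0,0,0,0,0,20,0,0,0,0,0,0,5,0,0,0,0,0,0,0,0,0,0,0,0,0]'
python3 -m crank '[0,-20,0,0,0,0,0,0,-30,0,0,0,0,0,0,-30,0,0,0,0,0,0,-30,0,0,0,0,0,0,-25,0,0,0,0,0,0,-11,0,0,0,0,0,0,0,0,0,0,0,0]'
python3 - <<'E'
from m import *
s=cam("scene"); t=cam("side"); save(np.hstack([cv2.resize(s[0][200:340,200:360],(400,350)),cv2.resize(t[0][120:260,190:350],(400,350))]),"s9.png"); print(pose())
E
```

```text
time_s: 47.38
tool_pos: [0.409, 0.3477, 0.3593]
tcp_rot: [-0.004, 0.0, 1.0, -0.001]
force: [0.5, -0.5, -0.5]
gripper_width: 0.0008
grasp_force: 0.0
time_s: 48.25
tool_pos: [0.409, 0.2008, 0.3593]
tcp_rot: [-0.004, 0.001, 1.0, -0.001]
force: [-0.6, -0.1, -0.5]
gripper_width: 0.0004
grasp_force: 0.0
[[-1.    -0.    -0.008  0.409]
 [-0.     1.     0.     0.202]
 [ 0.008  0.    -1.     0.36 ]
 [ 0.     0.     0.     1.   ]]
```

View pics/s9.png

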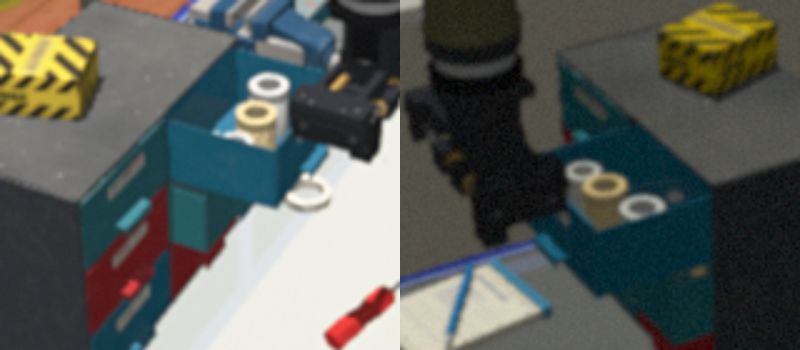

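The left drawer is shut flush at (125,195). The three ferrules still stand in the right one.

```bash
python3 -m crank '[-12,0,0,0,0,0,0,-12,0,0,0,0,0,0,-8,0,0,0,0,0,0,-5,0,0,0,0,0,0,-4,0,0,0,0,0,0,-4,0,0,0,0,0,0,-5,0,0,0,0,0,0,-6,0,0,0,0,0,0,-7,0,0,0,0,0,0,-7,0,0,0,0,0,0,-7,0,0,0,0,0,0,-7,0,0,0,0,0,0]' 15
python3 -m crank '[-7,0,0,0,0,0,0,-7,0,0,0,0,0,0,-7,0,0,0,0,0,0,-7,0,0,0,0,0,0,-7,0,0,0,0,0,0,-6,0,0,0,0,0,0,-5,0,0,0,0,0,0,-4,0,0,0,0,0,0,-4,0,0,0,0,0,0,-4,0,0,0,0,0,0]'
python3 -m crank '[-2,0,0,0,0,0,0,-2,0,0,0,0,0,0,-2,0,0,0,0,0,0,0,0,0,0,0,0,0]'
python3 -m crank '[-1,0,0,0,0,0,0,0,0,0,0,0,0,0]'; python3 -m crank '[-1,0,0,0,0,0,0,0,0,0,0,0,0,0]'
```

```text
time_s: 49.85
tool_pos: [0.493, 0.2017, 0.3586]
tcp_rot: [-0.004, -0.0, 1.0, -0.001]
force: [-1.3, 0.6, 0.6]
gripper_width: 0.0006
grasp_force: 0.3
time_s: 51.1
tool_pos: [0.5507, 0.2018, 0.3582]
tcp_rot: [-0.004, -0.0, 1.0, -0.001]
force: [-1.1, 0.5, 0.2]
gripper_width: 0.0006
grasp_force: 0.2
time_s: 51.6
tool_pos: [0.5567, 0.2017, 0.3581]
tcp_rot: [-0.004, 0.0, 1.0, -0.001]
force: [0.3, 0.5, 0.2]
gripper_width: 0.0008
grasp_force: 0.0
time_s: 51.85
tool_pos: [0.5576, 0.2017, 0.3581]
tcp_rot: [-0.004, -0.0, 1.0, -0.001]
force: [-0.0, -0.9, 0.1]
gripper_width: 0.0005
grasp_force: 0.0
time_s: 52.1
tool_pos: [0.5586, 0.2017, 0.3581]
tcp_rot: [-0.004, 0.0, 1.0, -0.001]
force: [-0.4, -0.2, 0.6]
gripper_width: 0.0002
grasp_force: 0.0
```

```bash
python3 -m crank '[-1.5,0,0,0,0,0,0,0,0,0,0,0,0,0]'; python3 -m crank '[-1.5,0,0,0,0,0,0,0,0,0,0,0,0,0]'; python3 -m crank '[-1,0,0,0,0,0,0,0,0,0,0,0,0,0]'
```

```text
time_s: 52.35
tool_pos: [0.5602, 0.2017, 0.3581]
tcp_rot: [-0.004, 0.0, 1.0, -0.001]
force: [-0.2, 0.3, -0.2]
gripper_width: 0.0002
grasp_force: 0.0
time_s: 52.6
tool_pos: [0.5617, 0.2018, 0.3581]
tcp_rot: [-0.004, 0.0, 1.0, -0.001]
force: [-0.3, -0.6, 0.1]
gripper_width: 0.0006
grasp_force: 0.0
time_s: 52.85
tool_pos: [0.5626, 0.2018, 0.358]
tcp_rot: [-0.004, -0.0, 1.0, -0.001]
force: [-0.6, 0.7, -1.2]
gripper_width: 0.0004
grasp_force: 0.0
```

```bash
for i in 1; do python3 -m crank '[-1.5,0,0,0,0,0,0,0,0,0,0,0,0,0]'; python3 -m crank '[-1.5,0,0,0,0,0,0,0,0,0,0,0,0,0]'; python3 -m crank '[-1,0,0,0,0,0,0,0,0,0,0,0,0,0]'; done | grep -E "pos|force"
```

```text
tool_pos: [0.5637, 0.2018, 0.358]
force: [-2.3, -0.9, 0.1]
grasp_force: 1.1
tool_pos: [0.5642, 0.2019, 0.358]
force: [-7.0, -0.3, 3.4]
grasp_force: 3.2
tool_pos: [0.5645, 0.202, 0.358]
force: [-9.5, -2.0, 5.9]
grasp_force: 4.4
```

The right drawer has reached its stop as well. I retreat and check.

```bash
python3 -m crank '[4,0,0,0,0,0,0,10,0,0,0,0,0,0,25,0,0,0,0,0,0,30,0,0,0,0,0,0,30,0,0,0,0,0,0,25,0,0,0,0,0,0,10,0,0,0,0,0,0,0,-40,0,0,0,0,0,0,-40,0,0,0,0,0,0,-40,0,0,0,0,0,0,-30,0,0,0,0,0,0,0,0,0,0,0,0,0]'
python3 -m crank '[0,-40,0,0,0,0,0,0,-30,0,0,0,0,0,0,0,0,0,0,0,0,0,0,0,0,0,0,0]'
python3 - <<'E'
from m import *
s=cam("scene"); t=cam("side"); save(np.hstack([cv2.resize(s[0][200:340,200:360],(400,350)),cv2.resize(t[0][120:260,190:350],(400,350))]),"s10.png"); print(pose()[:3,3])
E
```

```text
time_s: 54.1
tool_pos: [0.5661, 0.1309, 0.3575]
tcp_rot: [-0.005, 0.0, 1.0, -0.002]
force: [-4.8, -2.5, -0.4]
gripper_width: -0.0003
grasp_force: 2.2
[0.566 0.132 0.358]invalid input
```

View pics/s10.png

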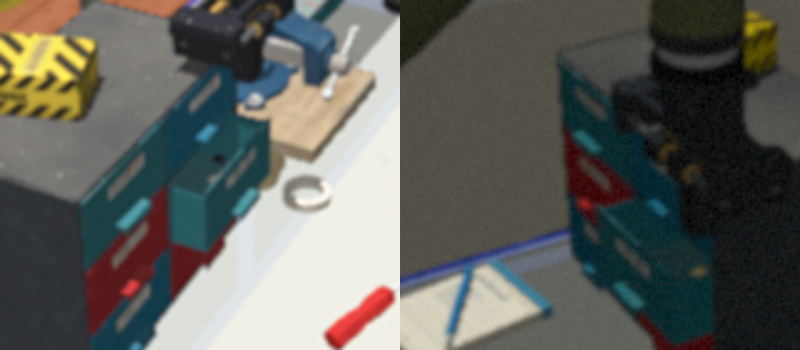

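The first retreat call was refused because one row had an extra number, so the fingers slid 70 mm sideways along the panel with only about 5 N on it. Both top drawers show as shut, at (125,195) and (205,95) in the left half. I back off now.

```bash
python3 -m crank '[4,0,0,0,0,0,0,10,0,0,0,0,0,0,25,0,0,0,0,0,0,30,0,0,0,0,0,0,30,0,0,0,0,0,0,25,0,0,0,0,0,0,10,0,0,0,0,0,0,0,-40,0,0,0,0,0,0,-40,0,0,0,0,0,0,-20,0,0,0,0,0,0,0,0,0,0,0,0]'
python3 -m crank '[0,0,0,0,0,0,0,0,0,0,0,0,0,0,0,0,0,0,0,0,0]'
python3 - <<'E'
from m import *
s=cam("scene"); t=cam("side"); save(np.hstack([cv2.resize(s[0][200:340,200:360],(400,350)),cv2.resize(t[0][120:260,190:350],(400,350))]),"s11.png"); print(get_obs()["force"])
E
```

```text
time_s: 55.58
tool_pos: [0.433, 0.0307, 0.3593]
tcp_rot: [-0.004, 0.002, 1.0, -0.001]
force: [0.2, 2.0, -0.2]
gripper_width: 0.0006
grasp_force: 0.0
time_s: 55.95
tool_pos: [0.4327, 0.0326, 0.3595]
tcp_rot: [-0.004, -0.001, 1.0, -0.0]
force: [-0.2, 0.7, 1.3]
gripper_width: 0.0002
grasp_force: 0.0
[-0.889  0.11   0.469]
```

View pics/s11.png

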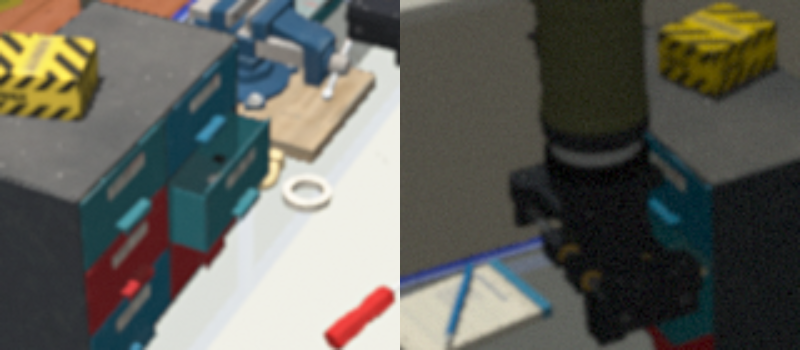

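Both top drawers are flush at (125,190) and (205,100), and the gripper is clear of everything. I hand in the job.

```bash
python3 -c "
from cell import *
print(job_done())"
```

```text
the job is handed in; nothing more can be done
None
```

I put both ferrules in the right drawer and both couplings in the left, pushed both drawers shut to their stops and handed the job in at about 56 s; the hand-in returned no verdict.

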